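# Slide the C-shaped ballast weight round the slim post of the photo stand

### The arm

A 6-joint arm with a two-finger parallel gripper is mounted at the origin on the work surface. World frame = base frame: x ahead of the robot, y to its left, z up, the work surface at z = 0. Lengths are in m, angles in rad, forces in N, time in s.
With the tool pointing down it reaches from about 0.35 to 0.975 m from the base axis. Payload 4.9 kg.
Tool frame: the origin (TCP) lies between the finger pads; the fingertips stand 25 mm ahead of it and the grasp point (between the pads) lies 6 mm ahead of it (ctrl.tip_reach is the distance from the TCP to the fingertips, in m); z points along the fingers, y is the direction in which the jaws open and shut (so a half turn about z gives the same grasp; the last joint's range is limited). The gripper opens to 85 mm and grips with 20 to 120 N. Pads are 22 mm wide; open, the fingers measure 114 mm over their backs; the gripper's body (76 mm by 85 mm) begins 54 mm behind the grasp point. The pads swing forward as they close: fully open they stand 13 mm farther back than shut.
Start: joints at [1.2, 0.053, 1.613, -0, 1.476, -0.119], TCP at [0.156, 0.605, 0.256] pointing down, gripper open.
Joint ranges: [-3.01, 3.01], [-1.01, 2.22], [0.06, 2.58], [-1.02, 4.17], [0.09, 2.62], [-3.14, 3.14]. Speed limits (rad/s): [2.57, 2.57, 3.14, 3.14, 3.14, 3.14].

### API

Orientations are given as a rotation vector (axis times angle).
In Python, from station import get_obs, get_image, camera_params, order, ctrl gives the robot as it stands.
- The arm moves only by the tool move_arm, never from a script. Its argument "deltas" is one flat list of numbers, 5 for each row, row after row: the opening, from -1 (shut) to 1 (fully open), so that 0 is half open, then the shift along the tool's x, y, z in m, then the turn about the tool's z in degrees. In form: [fingers, tx, ty, tz, turn, fingers, tx, ty, tz, turn, ...]. A call has 1 to 10 rows; each row is the pose to reach, as a shift and turn from the pose measured when the call began, along the tool's axes at that moment; what a row does not reach only later rows make up. A row lasts 1/10 s, in which the tool goes at most 50 mm and 8.59 degrees, less where a joint would pass 70% of its speed; a pose out of reach is approached as far as the arm can. A call with a gripper value outside its range is refused whole. The fingers move at their own pace and stop on an object; "force" is the grip in N (left out, the last holds). Time passes only in rows, so rows that repeat a pose let the fingers close. It gives the time, the measured TCP pose, the force and the opening at its end, in the units of the state.
- get_obs(): the state, without advancing time (a new reading comes with each control period).
- get_image(name): name is "side" or "top"; returns the picture (384x512x3 uint8, red, green, blue); there is no depth.
- camera_params(name): a dict with "camera_matrix" (3x3 intrinsics, pixels), "k1" (the pictures are not rectified: a ray, as slopes to the right and down, at radius r is drawn at 1 + k1 r^2 times it, then the intrinsics apply), "extrinsics" (4x4, takes a point from camera to world coordinates). Camera axes: x right, y up, looking along -z (the intrinsics and any distortion apply to the point x, -y, -z); pixel columns grow to the right and rows downward; lengths in m; the calibration is good to about 2 mm. A picture is of the moment at which its call begins. camera_params takes no time and is no camera call.
- order.finish_job(): hands the job in, once; it reports no verdict.
The state is a dict: "t": time; "q": joint angles; "dq": joint speeds; "effort": joint torques, N m; "tool_pos": TCP position; "tool_rot": TCP orientation; "contact_force": force on the tool from outside, world axes, zero at the start; "wrist_torque": the same for the moment, N m; "opening": finger opening in m.
Only numpy, scipy, OpenCV 4.12 (cv2) and the standard library are available. Lean on these libraries where they do the work, as an engineer would, in place of code of your own. Each camera call takes 0.05 s, during which the arm holds its last target. There are 200 camera calls.

### The job

Weigh down the photo stand: slide the C-shaped ballast weight along the pale board, flat all the way and never lifted, until the slim post (not the thick one) has gone in through its gap and stands fully home at the end of the slot. Steer round the jar, the bowl and the black tray without shifting them, then leave the weight lying there and take the arm away.

Things in the scene. Friction and masses are not known exactly. Their poses are not given: they have to be found in the camera images.
- board: Fixed pale base board lying on the steel table, 360 (its x) by 800 (its y) by 12 mm thick with thin aluminium strips along its long edges. Origin: centre of its underside, on the table; its top, on which everything stands, is 12 mm above. Its y axis runs roughly to the robot's left.
- weight: Loose dark steel C-shaped (horseshoe) ballast lying flat on the board, 115 (its x) by 112 (its y) by 16 mm high, 0.45 to 0.9 kg. A slot 22 mm wide opens to its +x between two arms 45 mm wide with half-round tips (x = 57.5 mm). Origin: underside, mid-slot, where the slim post's axis stands when home; the slot ends at x = -8 mm. At the start its gap faces the board's +y within 40 degrees either way.
- weight_back (a point): Middle of the weight's flat, straight, upright back face (84 mm wide between its rounded corners), at x = -58 mm and 8 mm above its underside. Axes as the weight's. Two fingers spread on this face push and steer the weight steadily in curves of about 100 mm radius or wider. The weight is too wide to be gripped across and the slot is too narrow for most fingers.
- slim_post: Fixed upright steel post, 16 mm in diameter, 60 mm high, standing on the board. Origin: on its axis, at its foot (on the board's top). It fits the slot with 3 mm to spare on each side.
- thick_post: Fixed upright steel post, 40 mm in diameter, 60 mm high, standing on the board 130 to 200 mm from the slim one (the two may have changed places). It does not fit the slot. Origin: on its axis, at its foot.
- jar: Loose glass specimen jar with white lid, 60 mm in diameter, 62 mm high. Origin: centre of its underside. Must not be shifted. The jar and the bowl may have changed places: one stands between the weight and the posts, the other beyond the posts.
- bowl: Loose shallow steel bowl, 84 mm in diameter at the rim, 38 mm high. Origin: centre of its underside. Must not be shifted.
- tray: Loose black plastic instrument tray, 120 (its x) by 90 (its y) by 24 mm high, beyond the posts. Origin: centre of its underside. Must not be shifted.
There are look-alikes about, which are no part of the job. Of the things shaped like the weight, the steel one is meant.

How it is judged:
On the way:
1. the slim post has entered the gap between the arms, the weight lying flat (x of slim_post in the frame of weight between 0.006 and 0.042 m and y of slim_post in the frame of weight between -0.011 and 0.011 m and z of weight in the frame of board below 0.015 m and angle between weight's own z axis and vertical below 0.04 rad), for 0.04 s.
At the end, for the whole second after the job is handed in: The weight lies flat on the board and at rest, its origin within 7 mm (horizontally) of the slim post's axis; jar, bowl and tray are within 20 mm of where they stood (horizontal distance between weight and slim_post below 0.007 m and z of weight in the frame of board below 0.015 m and angle between weight's own z axis and vertical below 0.04 rad and linear speed of weight below 0.01 m/s and distance of each of jar, bowl, tray from where it was at the start of the episode below 0.02 m); the robot touches nothing.
It fails at once if the weight is lifted more than 12 mm off the board, or tipped (z of weight in the frame of board above 0.024 m or angle between weight's own z axis and vertical above 0.2 rad).
It fails at once if the jar, bowl or tray is shifted by more than 20 mm (distance of any of jar, bowl, tray from where it was at the start of the episode above 0.02 m).
It also fails if it takes over 56 s, if anything falls off the work surface, if the arm or the gripper's body presses on something with over 40 N, if the wrist force passes 120 N, or if a joint passes its speed limit or range.

## Working session

There is one attempt and no reset: what is moved stays moved. The work goes in short steps, Python scripts to look and compute and a tool call to move; the robot and the scene stay as the last step left them, time stands still between calls to the robot, and variables do not carry over. Pictures are saved under pics/ and viewed, about 8 in all and at most 12, crops included, and the job is handed in when it is done.

Besides the shell and the picture viewer there is one more tool, called after "Call:" as a command line: name --argument value ..., lists and objects as JSON in quotes. move_arm: Moves the arm, as the interface text tells. Its arguments: {"type":"object","properties":{"deltas":{"type":"array"},"force":{"type":"number"}},"required":["deltas"]}

```bash
ls; mkdir -p pics; cat > h.py <<'E'
import numpy as np,cv2
from station import get_obs,get_image,camera_params,order,ctrl
def ray(name,u,v):
    p=camera_params(name);K=np.array(p["camera_matrix"]);E=np.array(p["extrinsics"])
    d=np.array([(u-K[0,2])/K[0,0],(v-K[1,2])/K[1,1]]);s=d.copy()
    for _ in range(20): s=d/(1+p["k1"]*(s@s))
    return E[:3,3],E[:3,:3]@np.array([s[0],-s[1],-1])
def pt(name,u,v,z):
    o,d=ray(name,u,v);return o+d*(z-o[2])/d[2]
def proj(name,P):
    p=camera_params(name);K=np.array(p["camera_matrix"]);E=np.array(p["extrinsics"])
    c=E[:3,:3].T@(np.array(P)-E[:3,3]);s=np.array([c[0],-c[1]])/-c[2];s=s*(1+p["k1"]*(s@s))
    return K[0,0]*s[0]+K[0,2],K[1,1]*s[1]+K[1,2]
def snap(name,fn,crop=None,scale=1):
    im=get_image(name)[:,:,::-1].copy()
    if crop: im=im[crop[1]:crop[3],crop[0]:crop[2]]
    cv2.imwrite('pics/'+fn,cv2.resize(im,None,fx=scale,fy=scale,interpolation=cv2.INTER_CUBIC))
E
python3 - <<'E'
from h import *
snap('top','t0.png',None,1.5);snap('side','s0.png',None,1.5)
for n in('top','side'):print(camera_params(n))
print(get_obs())
E
```

```text
pics
{'camera_matrix': array([[441.34659788,   0.        , 251.45296772],
       [  0.        , 441.34659788, 192.10561135],
       [  0.        ,   0.        ,   1.        ]]), 'k1': -0.036160622448351824, 'extrinsics': array([[ 0.01676586,  0.9799735 , -0.19842087,  0.22381759],
       [-0.99977536,  0.0138575 , -0.01603715, -0.08942441],
       [-0.01296636,  0.19864517,  0.9799857 ,  1.1571276 ],
       [ 0.        ,  0.        ,  0.        ,  1.        ]])}
{'camera_matrix': array([[355.99967377,   0.        , 258.95700835],
       [  0.        , 355.99967377, 187.73201078],
       [  0.        ,   0.        ,   1.        ]]), 'k1': 0.016567779004142816, 'extrinsics': array([[ 0.9972947 ,  0.04660515, -0.05684394,  0.37506746],
       [-0.07296708,  0.72121712, -0.68885533, -0.8455517 ],
       [ 0.00889261,  0.69113951,  0.72266666,  0.89099884],
       [ 0.        ,  0.        ,  0.        ,  1.        ]])}
{'t': 0.1, 'q': array([ 1.19999290e+00,  5.33006608e-02,  1.61418196e+00, -4.15217366e-06,
        1.47599023e+00, -1.19022405e-01]), 'dq': array([ 1.36403009e-03, -2.21841057e-03, -3.82722983e-03,  1.22979609e-03,
        1.19220232e-05, -1.56057204e-04]), 'effort': array([-8.70716781e-05, -3.94910789e+01, -3.71358669e+01, -1.48503382e-04,
        4.01643512e-03,  1.58439491e-05]), 'tool_pos': array([0.15552831, 0.60479735, 0.25516473]), 'tool_rot': array([-3.94395351e-01, -3.11628134e+00,  2.86644319e-03]), 'contact_force': array([0.17620068, 0.07533341, 0.15242292]), 'wrist_torque': array([0.03023253, 0.00656966, 0.0029653 ]), 'opening': 0.0851311815237459}
```

View pics/t0.png

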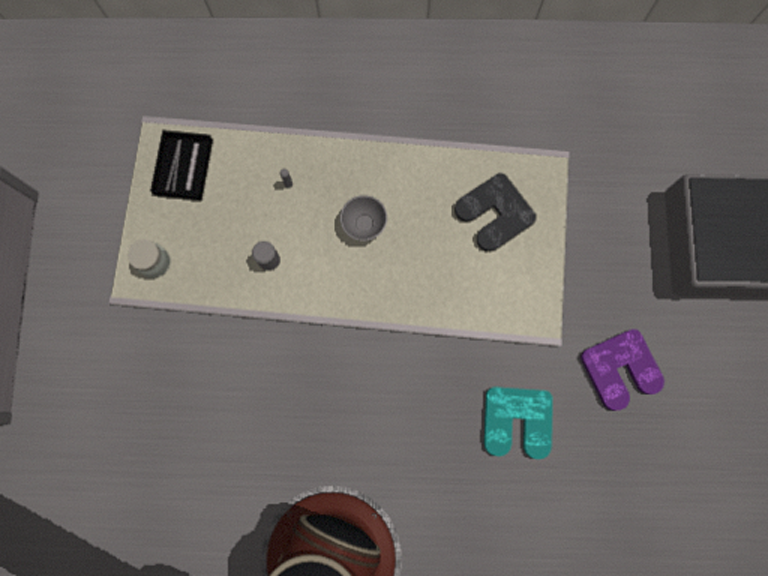

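View pics/s0.png

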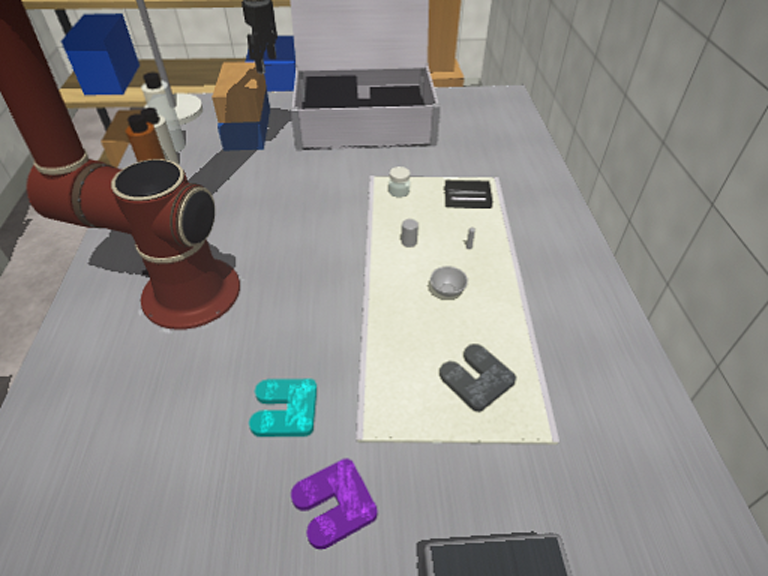

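The top view shows the dark weight at about (497,212), with its gap facing lower left. The bowl is at (361,220), the slim post at (286,180), the thick post at (264,256), the tray at upper left and the jar at lower left. Next I'll enlarge crops to measure them.

```bash
python3 - <<'E'
from h import *
im=get_image('top')[:,:,::-1]
a=im[105:175,290:370];b=im[90:190,155:265]
cv2.imwrite('pics/c1.png',cv2.resize(a,None,fx=8,fy=8,interpolation=cv2.INTER_CUBIC))
cv2.imwrite('pics/c2.png',cv2.resize(b,None,fx=6,fy=6,interpolation=cv2.INTER_CUBIC))
E
```

```text
(no output)
```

View pics/c1.png

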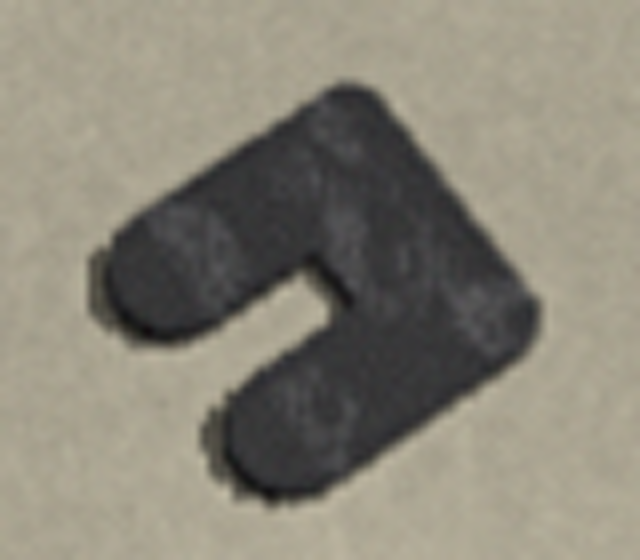

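View pics/c2.png

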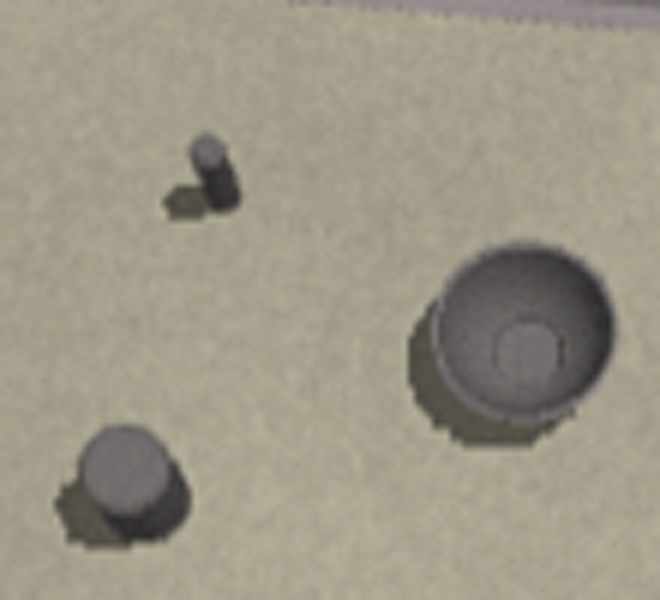

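```bash
cat >> h.py <<'E'
def arc(cx,cy,r,a,b,n=10):
    t=np.radians(np.linspace(a,b,n));return np.c_[cx+r*np.cos(t),cy+r*np.sin(t)]
OUT=np.vstack([arc(-44,42,14,90,180),arc(-44,-42,14,180,270),arc(35,-33.5,22.5,-90,90),[[-8,-11],[-8,11]],arc(35,33.5,22.5,-90,90)])/1000
def outl(p,z=.028):
    c,s=np.cos(p[2]),np.sin(p[2]);return [[p[0]+c*x-s*y,p[1]+s*x+c*y,z] for x,y in OUT]
def fit(name,p0,im=None,thr=75):
    from scipy.optimize import minimize
    im=get_image(name) if im is None else im
    g=cv2.GaussianBlur(im.max(2),(0,0),.7).astype(float)
    dark=np.clip((thr+25-g)/50,0,1)
    def cost(p,S=8):
        q=np.array([proj(name,P) for P in outl(p)])
        x0,y0=(q.min(0)-12).astype(int);x1,y1=(q.max(0)+12).astype(int)
        x0,y0=max(x0,0),max(y0,0)
        m=np.zeros(((y1-y0)*4,(x1-x0)*4),np.uint8)
        cv2.fillPoly(m,[np.round(((q+.5-[x0,y0])*4-.5)*16).astype(np.int32)],255,cv2.LINE_8,4)
        m=cv2.resize(m,(x1-x0,y1-y0),interpolation=cv2.INTER_AREA)/255.
        d=dark[y0:y1,x0:x1];m=m[:d.shape[0],:d.shape[1]]
        return -(d*m).sum()+.5*m.sum()
    best=min((minimize(cost,p0,method='Nelder-Mead',options=dict(initial_simplex=np.array(p0)+s*np.array([[0,0,0],[.012,0,0],[0,.012,0],[0,0,.2]]),xatol=1e-5,fatol=1e-3)) for s in(1,-1,.3)),key=lambda r:r.fun)
    return best.x,best.fun
E
python3 - <<'E'
from h import *
P=lambda u,v,z:pt('top',u,v,z).round(4)
for n,u,v,z in[('slim',189.5,115,.072),('slimfoot',192.3,123.5,.012),('thick',175.8,168.3,.072),('bowl',242.8,145.3,.05),('jar',144/1.5,249/1.5,.074),('tray',182/1.5,166/1.5,.036),('b1',143/1.5,118/1.5,.012),('b2',568/1.5,153/1.5,.012),('b3',561/1.5,345/1.5,.012),('b4',110/1.5,303/1.5,.012),('slotend',290+330/8,105+285/8,.028),
('trayBR',203/1.5,200/1.5,.036),('trayTR',211/1.5,136/1.5,.036)]: print(n,P(u,v,z))
print('side slim top',pt('side',472/1.5,231/1.5,.072))
i=pt('top',290+330/8,105+285/8,.028);d=pt('top',290+185/8,105+385/8,.028)-i
th=np.arctan2(d[1],d[0]);print(th)
im=get_image('top');f=fit('top',[i[0]+.008*np.cos(th),i[1]+.008*np.sin(th),th],im);print(f,np.degrees(f[0][2]))
s=fit('side',f[0]);print(s)
E
```

```text
slim [0.6466 0.0935 0.072 ]
slimfoot [0.6454 0.0948 0.012 ]
thick [0.5026 0.1219 0.072 ]
bowl [ 0.5727 -0.0466  0.05  ]
jar [0.5056 0.3272 0.074 ]
tray [0.6715 0.2861 0.036 ]
b1 [0.7767 0.3763 0.012 ]
b2 [ 0.7147 -0.418   0.012 ]
b3 [ 0.3596 -0.3911  0.012 ]
b4 [0.4221 0.4037 0.012 ]
slotend [ 0.5958 -0.2818  0.028 ]
trayBR [0.6072 0.2431 0.036 ]
trayTR [0.7301 0.2373 0.036 ]
side slim top [0.64635306 0.08573767 0.072     ]
2.1981694422183446Traceback (most recent call last):
  File "<stdin>", line 8, in <module>
  File "h.py", line 37, in fit
    best=min((minimize(cost,p0,method='Nelder-Mead',options=dict(initial_simplex=np.array(p0)+s*np.array([[0,0,0],[.012,0,0],[0,.012,0],[0,0,.2]]),xatol=1e-5,fatol=1e-3)) for s in(1,-1,.3)),key=lambda r:r.fun)
  File "h.py", line 37, in <genexpr>
    best=min((minimize(cost,p0,method='Nelder-Mead',options=dict(initial_simplex=np.array(p0)+s*np.array([[0,0,0],[.012,0,0],[0,.012,0],[0,0,.2]]),xatol=1e-5,fatol=1e-3)) for s in(1,-1,.3)),key=lambda r:r.fun)
              ~~~~~~~~^^^^^^^^^^^^^^^^^^^^^^^^^^^^^^^^^^^^^^^^^^^^^^^^^^^^^^^^^^^^^^^^^^^^^^^^^^^^^^^^^^^^^^^^^^^^^^^^^^^^^^^^^^^^^^^^^^^^^^^^^^^^^^^^^^^^^^^^^^^^^^^^^^^^
    res = _minimize_neldermead(fun, x0, args, callback, bounds=bounds,
                               **options)
    fxr = func(xr)
    fx = function(np.copy(x), *(wrapper_args + args))
  File "h.py", line 29, in cost
    q=np.array([proj(name,P) for P in outl(p)])
                ~~~~^^^^^^^^
  File "h.py", line 11, in proj
    p=camera_params(name);K=np.array(p["camera_matrix"]);E=np.array(p["extrinsics"])
ValueError: time passes only in moves, steps and waits
```

```bash
sed -i 's/^def ray/import functools\n_cp=camera_params\ncamera_params=functools.lru_cache(None)(lambda n:_cp(n))\ndef ray/' h.py
python3 - <<'E'
from h import *
im=get_image('top');cv2.imwrite('pics/raw_t.png',im[:,:,::-1]);f=fit('top',[.591,-.275,2.198],im);print(f,np.degrees(f[0][2]))
im=get_image('side');cv2.imwrite('pics/raw_s.png',im[:,:,::-1]);s=fit('side',f[0],im);print(s)
print(get_obs()['t'])
E
```

```text
(array([ 0.59201615, -0.27378498,  2.19772917]), np.float64(-387.4279215686273)) 125.92060606363177
(array([ 0.59070833, -0.28211497,  2.18837964]), np.float64(322.20854901960786))
0.3
```

```bash
cat >> h.py <<'E'
from scipy.spatial.transform import Rotation as Ro
def tool():
    o=get_obs();R=Ro.from_rotvec(o['tool_rot']).as_matrix();return o,R
def ang(R): return np.degrees(np.arctan2(R[1,1],R[0,1]))
def plan(x,y,z,a):
    "single relative target: shift in tool axes, turn deg for tool y at a deg (mod 180)"
    o,R=tool();d=R.T@(np.array([x,y,z])-o['tool_pos'])
    t=-((a-ang(R)+90)%180-90)
    print('t',round(o['t'],2),'delta',d.round(4),'turn',round(t,1),'q6',o['q'][5].round(2),'pos',o['tool_pos'].round(4),'a',ang(R).round(1))
def wface(p,lx,ly):
    c,s=np.cos(p[2]),np.sin(p[2]);return p[0]+c*lx-s*ly,p[1]+s*lx+c*ly
E
python3 - <<'E'
from h import *
print(ctrl.tip_reach,[x for x in dir(ctrl) if x[0]!='_'])
p=[.592,-.274,2.1977]
for ly in(.10,.07):
  x,y=wface(p,-.003,ly);print(x,y);plan(x,y,.1,126)
E
```

```text
0.025 ['MotionError', 'tip_reach']
0.5127751383893588 -0.3350935455083003
t 0.3 delta [-0.5801 -0.8215  0.1564] turn -50.4 q6 -0.12 pos [0.1557 0.6051 0.2559] a 75.6
0.5370705728910743 -0.3174943448908617
t 0.3 delta [-0.5993 -0.7984  0.1564] turn -50.4 q6 -0.12 pos [0.1557 0.6051 0.2559] a 75.6
```

Call:
move_arm --deltas '[1, -0.04, -0.03, 0, 6, 1, -0.08, -0.07, 0, 12, 1, -0.11, -0.11, 0, 18, 1, -0.15, -0.15, 0, 24, 1, -0.19, -0.19, 0, 30, 1, -0.22, -0.23, 0, 36, 1, -0.26, -0.27, 0, 42, 1, -0.3, -0.31, 0, 48, 1, -0.33, -0.35, 0, 54, 0.5, -0.36, -0.39, 0, 60]'

```text
t: 1.3
tool_pos: [0.3947, 0.1655, 0.2564]
tool_rot: [1.905, 2.497, 0.001]
contact_force: [1.4, -0.7, 0.7]
opening: 0.0733
```

```bash
python3 - <<'E'
from h import *
plan(.513,-.335,.1,-54)
E
```

```text
t 1.3 delta [-0.5139 -0.0184  0.1567] turn 69.3 q6 -0.04 pos [0.3947 0.1655 0.2564] a 15.3
```

Call:
move_arm --deltas '[0, -0.04, 0, 0, 6, 0, -0.09, 0, 0, 13, 0, -0.14, 0, 0.02, 20, 0, -0.19, 0, 0.04, 27, 0, -0.24, 0, 0.06, 34, 0, -0.29, 0, 0.08, 41, 0, -0.34, 0, 0.1, 48, 0, -0.39, -0.01, 0.11, 55, 0, -0.44, -0.02, 0.12, 62, 0, -0.48, -0.02, 0.13, 69]'

```text
t: 2.3
tool_pos: [0.4995, -0.2919, 0.1293]
tool_rot: [2.987, 0.971, 0.001]
contact_force: [0.8, 0.0, 0.1]
opening: 0.043
```

```bash
python3 - <<'E'
from h import *
plan(.513,-.335,.05,-54)
im=get_image('top');print(fit('top',[.592,-.274,2.1977],im)[0])
snap('top','t1.png',(270,90,390,220),5)
print(get_obs()['opening'])
E
```

```text
t 2.3 delta [-0.0145  0.0428  0.0793] turn 0.0 q6 0.28 pos [ 0.4995 -0.2919  0.1293] a -54.0
[ 0.59557364 -0.35812915  0.60453077]
0.04277981845176148
```

View pics/t1.png

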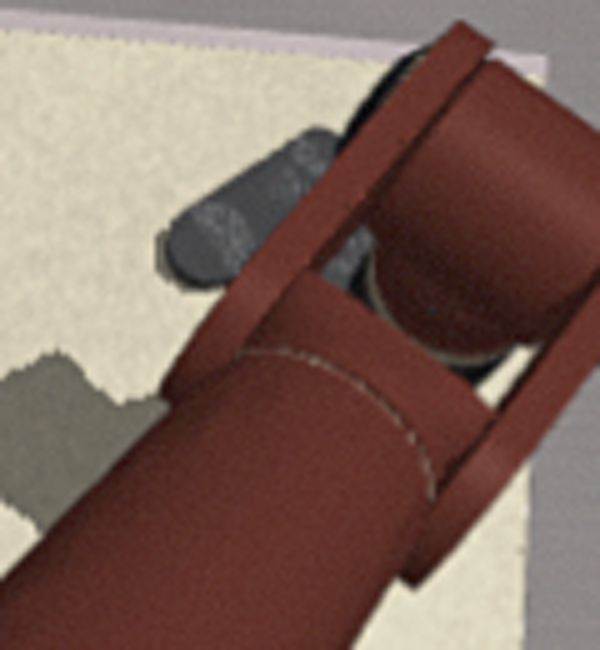

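The top view shows the arm hiding most of the weight, so while pushing I'll work from the tool pose and the side camera.

Call:
move_arm --deltas '[0, -0.015, 0.02, 0.02, 0, 0, -0.015, 0.04, 0.04, 0, 0, -0.015, 0.043, 0.065, 0, 0, -0.015, 0.043, 0.083, 0, 0, -0.015, 0.043, 0.09, 0, 0, -0.015, 0.043, 0.09, 0]'

```text
t: 3.0
tool_pos: [0.5119, -0.3371, 0.0371]
tool_rot: [-2.986, -0.97, 0.003]
contact_force: [0.1, 0.4, -0.2]
opening: 0.0428
```

```bash
python3 - <<'E'
from h import *
plan(*wface([.592,-.274,2.1977],-.003,.067),.039,-54)
snap('side','s1.png',(220,180,400,320),4.4)
print(get_obs()['opening'],get_obs()['contact_force'])
E
```

```text
t 3.0 delta [ 0.0349 -0.0011 -0.002 ] turn -0.0 q6 0.24 pos [ 0.5119 -0.3371  0.0371] a -54.0
0.042790275849294276 [0.48812793 0.21041811 0.27978207]
```

View pics/s1.png

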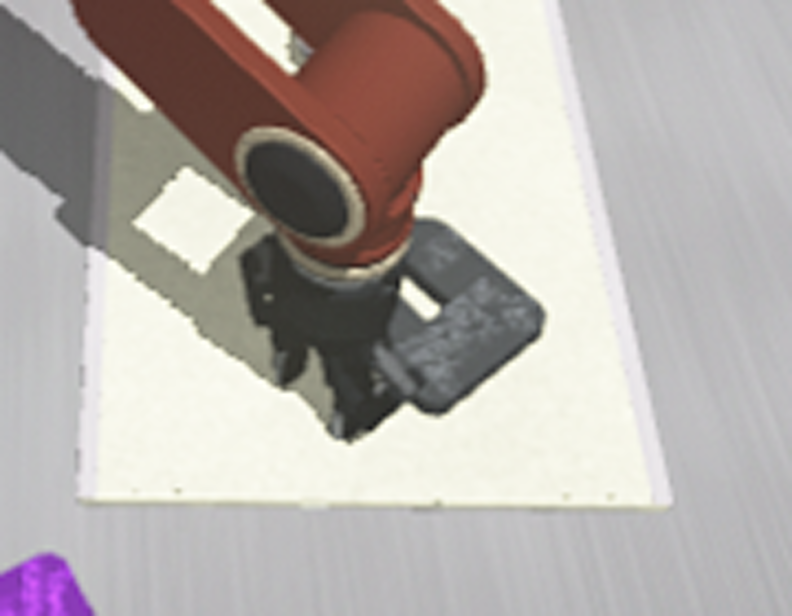

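The side view shows both fingertips close to the board, next to the weight's near side face. I'll push on that face to turn the weight clockwise and move it away from the robot.

Call:
move_arm --deltas '[0, 0.02, 0, -0.001, 0, 0, 0.034, 0, -0.001, 0, 0, 0.044, -0.0055, -0.001, 5, 0, 0.053, -0.01, -0.001, 10, 0, 0.063, -0.014, -0.001, 15, 0, 0.073, -0.017, -0.001, 20, 0, 0.0835, -0.019, -0.001, 25, 0, 0.094, -0.02, -0.001, 30, 0, 0.1045, -0.0203, -0.001, 35, 0, 0.115, -0.02, -0.001, 40]'

```text
t: 4.05
tool_pos: [0.5932, -0.2534, 0.04]
tool_rot: [3.139, -0.113, -0.006]
contact_force: [-6.8, -0.5, 5.7]
opening: 0.0426
```

Call:
move_arm --deltas '[0, 0, 0, 0, 0, 0, -0.03, 0, 0, 0, 0, -0.06, 0, -0.02, 0, 0, -0.09, 0, -0.05, 0, 0, -0.12, -0.04, -0.06, 0, 0, -0.14, -0.08, -0.06, 0, 0, -0.16, -0.12, -0.06, 0]'

```text
t: 4.75
tool_pos: [0.4422, -0.1213, 0.1018]
tool_rot: [3.138, -0.113, -0.002]
contact_force: [0.1, -0.1, 0.7]
opening: 0.0427
```

```bash
python3 - <<'E'
from h import *
plan(.6,-.4,.1,-4)
im=get_image('top');cv2.imwrite('pics/raw_t2.png',im[:,:,::-1]);f=fit('top',[.657,-.255,1.5],im);print(f)
snap('top','t2.png',(250,70,410,220),4)
E
```

```text
t 4.75 delta [0.1774 0.2667 0.0021] turn 89.9 q6 1.21 pos [ 0.4422 -0.1213  0.1018] a -94.1
(array([ 0.65872441, -0.25312589,  1.50418062]), np.float64(-86.96807843137265))
```

View pics/t2.png

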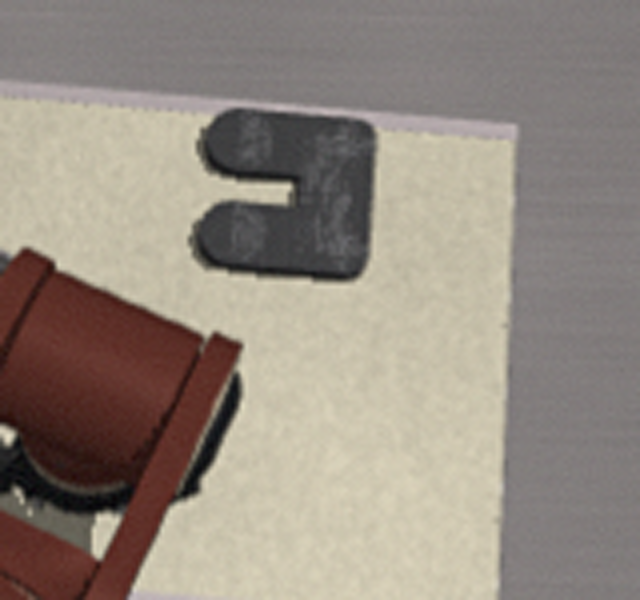

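The weight now lies at (0.659, −0.253) with heading 86°, as predicted, clear of the far strip. Next the tool goes behind its back face.

Call:
move_arm --deltas '[0, 0.023, 0.022, 0, -8, 0, 0.046, 0.044, 0, -16, 0, 0.07, 0.066, 0, -24, 0, 0.095, 0.09, 0, -32, 0, 0.12, 0.113, 0, -40, 0, 0.145, 0.137, 0, -48, 0, 0.17, 0.16, 0, -56, 0, 0.195, 0.185, 0, -64, 0, 0.22, 0.21, 0, -72, 0, 0.226, 0.216, 0, -80]'

```text
t: 5.85
tool_pos: [0.6533, -0.3524, 0.0992]
tool_rot: [-2.467, -1.945, 0.004]
contact_force: [0.4, 0.4, -0.1]
opening: 0.0425
```

```bash
python3 - <<'E'
from h import *
w=[.6587,-.2531,1.5042]
plan(*wface(w,-.09,0),.039,-3.8)
plan(*wface(w,-.068,0),.039,-3.8)
E
```

```text
t 5.85 delta [ 0.0092 -0.0026  0.0601] turn -9.7 q6 -0.36 pos [ 0.6533 -0.3524  0.0992] a -13.5
t 5.85 delta [ 0.0309 -0.0063  0.0601] turn -9.7 q6 -0.36 pos [ 0.6533 -0.3524  0.0992] a -13.5
```

Call:
move_arm --deltas '[0, 0, -0.001, 0.02, -5, 0, 0.003, -0.002, 0.045, -9.7, 0, 0.004, -0.002, 0.06, -9.7, 0, 0.009, -0.003, 0.06, -9.7, 0, 0.009, -0.003, 0.06, -9.7]'

```text
t: 6.35
tool_pos: [0.6525, -0.3425, 0.0395]
tool_rot: [-2.293, -2.146, 0.004]
contact_force: [0.5, 0.5, 0.2]
opening: 0.0427
```

```bash
python3 - <<'E'
from h import *
w=[.6587,-.2531,1.5042]
plan(*wface(w,-.068,0),.039,-4.5)
w=[.667,-.155,np.radians(85.4)];plan(*wface(w,-.068,0),.039,-4.6)
E
```

```text
t 6.35 delta [0.0216 0.0002 0.0005] turn 0.7 q6 -0.52 pos [ 0.6525 -0.3425  0.0395] a -3.8
t 6.35 delta [0.12   0.0011 0.0003] turn 0.8 q6 -0.52 pos [ 0.6525 -0.3425  0.0395] a -3.8
```

Call:
move_arm --deltas '[0, 0.015, 0, 0, 0.3, 0, 0.022, 0, 0, 0.8, 0, 0.034, 0, 0, 0.8, 0, 0.046, 0, 0, 0.8, 0, 0.058, 0.001, 0, 0.8, 0, 0.07, 0.001, 0, 0.8, 0, 0.082, 0.001, 0, 0.8, 0, 0.094, 0.001, 0, 0.8, 0, 0.107, 0.001, 0, 0.8, 0, 0.12, 0.001, 0, 0.8]'

```text
t: 7.35
tool_pos: [0.6622, -0.2227, 0.0408]
tool_rot: [2.307, 2.129, -0.004]
contact_force: [-0.5, -6.0, 3.4]
opening: 0.0425
```

```bash
python3 - <<'E'
from h import *
w=[.675,-.06,np.radians(85.4)];plan(*wface(w,-.068,0),.039,-4.6)
print(get_obs()['contact_force'],get_obs()['wrist_torque'])
snap('side','s2.png',(230,110,380,290),3.3)
E
```

```text
t 7.35 delta [ 0.0953 -0.0003  0.0015] turn 0.0 q6 -0.35 pos [ 0.6622 -0.2227  0.0408] a -4.6
[-0.45361947 -6.0399009   3.38134186] [-0.89808248  0.06385349  0.00809522]
```

View pics/s2.png

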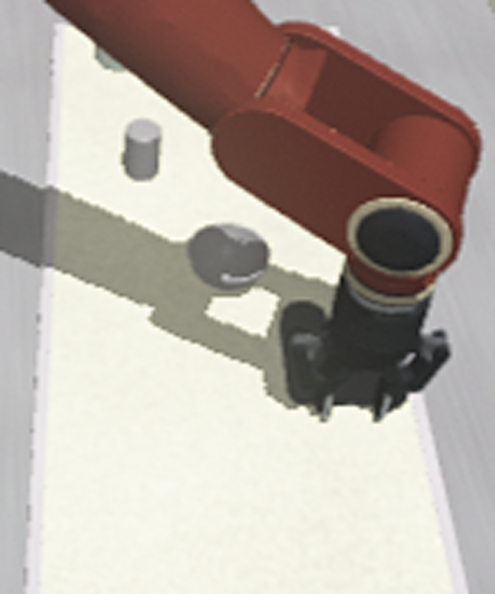

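The weight sits squarely against both fingers and is lined up to pass to the right of the bowl. I'll carry on straight.

Call:
move_arm --deltas '[0, 0.01, 0, 0.002, 0, 0, 0.02, 0, 0.002, 0, 0, 0.03, 0, 0.002, 0, 0, 0.04, 0, 0.002, 0, 0, 0.05, 0, 0.002, 0, 0, 0.06, 0, 0.002, 0, 0, 0.069, 0, 0.002, 0, 0, 0.078, 0, 0.002, 0, 0, 0.087, 0, 0.002, 0, 0, 0.095, 0, 0.002, 0]'

```text
t: 8.4
tool_pos: [0.6706, -0.1262, 0.0401]
tool_rot: [2.305, 2.13, -0.003]
contact_force: [-1.4, -6.4, 4.6]
opening: 0.0425
```

Call:
move_arm --deltas '[0, -0.005, 0, 0, 0, 0, -0.03, 0, -0.01, 0, 0, -0.06, 0, -0.05, 0, 0, -0.09, 0, -0.08, 0, 0, -0.13, 0, -0.1, 0, 0, -0.17, 0, -0.1, 0]'

```text
t: 9.0
tool_pos: [0.6588, -0.2967, 0.1454]
tool_rot: [2.299, 2.127, 0.002]
contact_force: [0.7, -0.5, -0.8]
opening: 0.0424
```

```bash
python3 - <<'E'
from h import *
plan(.6,-.2,.1,-4)
im=get_image('top');f=fit('top',[.675,-.06,1.49],im);print(f)
snap('top','t3.png',(150,70,310,220),4)
E
```

```text
t 9.0 delta [ 0.0921 -0.0664  0.0444] turn -0.5 q6 -0.45 pos [ 0.6588 -0.2967  0.1454] a -4.5
(array([ 0.67416964, -0.05689423,  1.49760414]), np.float64(104.43160784313716))
```

View pics/t3.png

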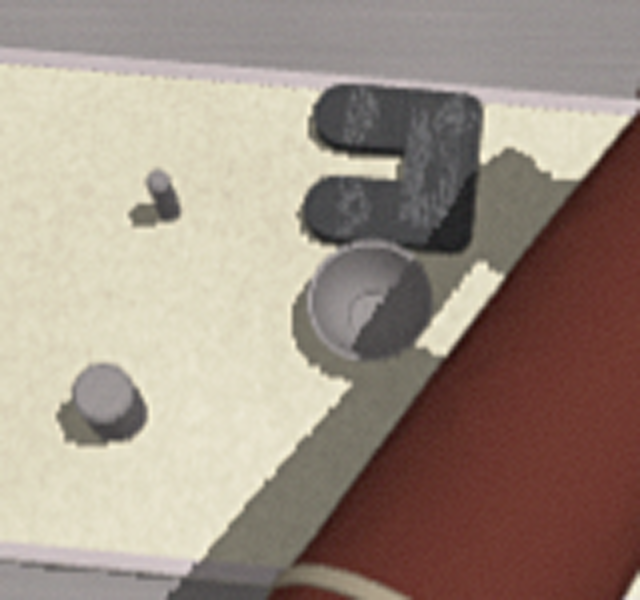

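The weight is at (0.674, −0.057) with heading 85.8°, and the bowl hasn't moved (its rim centre is still at pixel (242.5,145)). Next I'll follow an arc to heading 107.5°, then a straight run onto the post.

Call:
move_arm --deltas '[0, 0.05, 0, 0, 0, 0, 0.1, 0, 0.02, 0, 0, 0.13, 0, 0.05, -0.3, 0, 0.147, 0, 0.08, -0.3, 0, 0.147, 0, 0.1, -0.3, 0, 0.147, 0, 0.106, -0.3, 0, 0.147, 0, 0.106, -0.3]'

```text
t: 9.8
tool_pos: [0.6684, -0.1512, 0.0352]
tool_rot: [2.305, 2.133, -0.001]
contact_force: [-2.8, 3.8, 6.4]
opening: 0.0425
```

```bash
python3 - <<'E'
from h import *
def go(w): plan(*wface([w[0],w[1],np.radians(w[2])],-.069,0),.039,w[2]-90)
go((.674,-.057,85.8))
s=np.array([.674,-.057]);R=.262;h0=np.radians(85.8)
for h in(88,91,94,97,100,104,107.5):
    k=np.radians(h);go((s[0]+R*(np.sin(k)-np.sin(h0)),s[1]+R*(np.cos(h0)-np.cos(k)),h))
E
```

```text
t 9.8 delta [ 0.0253 -0.0014 -0.0038] turn -0.2 q6 -0.25 pos [ 0.6684 -0.1512  0.0352] a -4.4
t 9.8 delta [ 0.0354  0.001  -0.0039] turn -2.4 q6 -0.25 pos [ 0.6684 -0.1512  0.0352] a -4.4
t 9.8 delta [ 0.0494  0.0037 -0.0039] turn -5.4 q6 -0.25 pos [ 0.6684 -0.1512  0.0352] a -4.4
t 9.8 delta [ 0.0634  0.0056 -0.0039] turn -8.4 q6 -0.25 pos [ 0.6684 -0.1512  0.0352] a -4.4
t 9.8 delta [ 0.0775  0.0068 -0.0039] turn -11.4 q6 -0.25 pos [ 0.6684 -0.1512  0.0352] a -4.4
t 9.8 delta [ 0.0917  0.0072 -0.0039] turn -14.4 q6 -0.25 pos [ 0.6684 -0.1512  0.0352] a -4.4
t 9.8 delta [ 0.1106  0.0067 -0.0039] turn -18.4 q6 -0.25 pos [ 0.6684 -0.1512  0.0352] a -4.4
t 9.8 delta [ 0.1271  0.0051 -0.004 ] turn -21.9 q6 -0.25 pos [ 0.6684 -0.1512  0.0352] a -4.4
```

Call:
move_arm --deltas '[0, 0.005, 0, -0.004, 0, 0, 0.018, -0.001, -0.004, -0.2, 0, 0.025, -0.001, -0.004, -0.2, 0, 0.035, 0.001, -0.004, -2.4, 0, 0.049, 0.0035, -0.0035, -5.4, 0, 0.063, 0.0055, -0.0035, -8.4, 0, 0.077, 0.007, -0.0035, -11.4, 0, 0.091, 0.007, -0.0035, -14.4, 0, 0.104, 0.007, -0.0035, -17.4, 0, 0.115, 0.0065, -0.0035, -20]'

```text
t: 10.8
tool_pos: [0.6842, -0.0365, 0.0387]
tool_rot: [1.894, 2.504, -0.002]
contact_force: [0.3, -4.4, -0.1]
opening: 0.0428
```

Call:
move_arm --deltas '[0, -0.005, 0, 0, 0, 0, -0.03, 0, -0.01, 0, 0, -0.06, 0, -0.05, 0, 0, -0.09, 0, -0.08, 0, 0, -0.13, 0, -0.1, 0, 0, -0.17, 0, -0.1, 0]'

```text
t: 11.4
tool_pos: [0.7329, -0.2018, 0.1446]
tool_rot: [1.889, 2.498, 0.003]
contact_force: [1.0, 0.4, 0.8]
opening: 0.0426
```

```bash
python3 - <<'E'
from h import *
plan(.6,-.2,.1,-4)
im=get_image('top');f=fit('top',[.666,.03,1.84],im);print(f,np.degrees(f[0][2]))
snap('top','t4.png',(150,70,310,220),4)
E
```

```text
t 11.4 delta [ 0.0382 -0.1277  0.0435] turn 19.8 q6 -0.64 pos [ 0.7329 -0.2018  0.1446] a 15.8
(array([0.66540757, 0.03025518, 1.86344204]), np.float64(-297.37584313725483)) 106.76736453862459
```

View pics/t4.png

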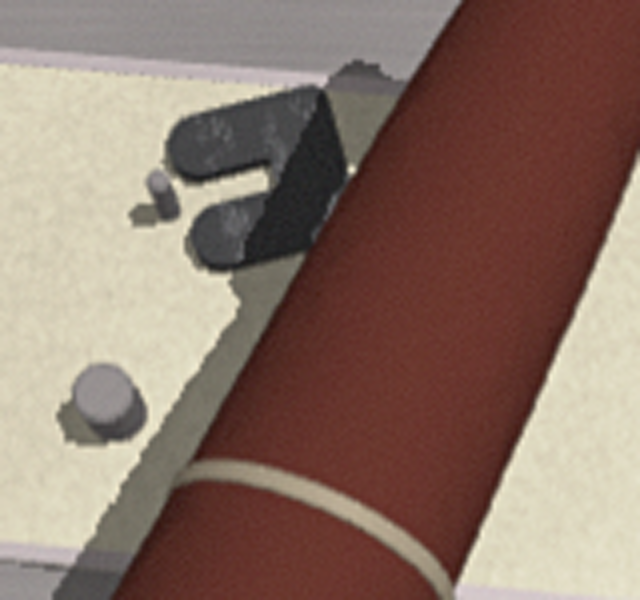

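The arms now straddle the line to the post: with the weight at (0.6655, 0.030) and heading about 106°, the post is about 1 mm off the slot's centreline. Final push next.

Call:
move_arm --deltas '[0, 0.05, 0, 0, 0, 0, 0.1, 0, 0.03, 0, 0, 0.13, -0.001, 0.06, 0, 0, 0.145, -0.001, 0.09, 0, 0, 0.148, -0.001, 0.1, 0, 0, 0.148, -0.001, 0.104, 0, 0, 0.148, -0.001, 0.104, 0]'

```text
t: 12.2
tool_pos: [0.6913, -0.0634, 0.0361]
tool_rot: [1.898, 2.497, -0.001]
contact_force: [0.9, -0.0, 0.0]
opening: 0.0426
```

```bash
python3 - <<'E'
from h import *
def go(x,y,h): plan(*wface([x,y,np.radians(h)],-.069,0),.039,h-90)
print(get_obs()['contact_force'])
go(.6655,.030,106);go(.653,.071,106.5);go(.646,.094,107)
E
```

```text
[ 0.93941455 -0.02252474  0.04491877]
t 12.2 delta [ 0.0279  0.0007 -0.0031] turn -0.5 q6 -0.47 pos [ 0.6913 -0.0634  0.0361] a 15.5
t 12.2 delta [ 0.0707  0.0003 -0.0033] turn -1.0 q6 -0.47 pos [ 0.6913 -0.0634  0.0361] a 15.5
t 12.2 delta [ 0.0948  0.0003 -0.0034] turn -1.5 q6 -0.47 pos [ 0.6913 -0.0634  0.0361] a 15.5
```

Call:
move_arm --deltas '[0, 0.01, 0.0005, -0.002, -0.2, 0, 0.022, 0.0005, -0.003, -0.5, 0, 0.028, 0.0005, -0.003, -0.5, 0, 0.035, 0.0005, -0.003, -0.6, 0, 0.042, 0.0005, -0.003, -0.7, 0, 0.049, 0.0005, -0.003, -0.8, 0, 0.056, 0.0005, -0.003, -0.9, 0, 0.063, 0.0005, -0.003, -1, 0, 0.07, 0.0005, -0.003, -1, 0, 0.07, 0.0005, -0.003, -1]'

```text
t: 13.2
tool_pos: [0.6731, 0.0053, 0.0392]
tool_rot: [1.876, 2.513, 0.0]
contact_force: [1.4, -2.5, 0.7]
opening: 0.0428
```

```bash
python3 - <<'E'
from h import *
def go(x,y,h): plan(*wface([x,y,np.radians(h)],-.069,0),.039,h-90)
o=get_obs();print(o['contact_force'],o['wrist_torque'])
go(.646,.094,107)
snap('side','s3.png',(250,110,400,260),4)
E
```

```text
[ 1.3889252  -2.47185763  0.66680694] [-0.21779174 -0.1882591  -0.0656918 ]
t 13.2 delta [ 0.0238 -0.0002  0.0001] turn -0.5 q6 -0.39 pos [0.6731 0.0053 0.0392] a 16.5
```

View pics/s3.png

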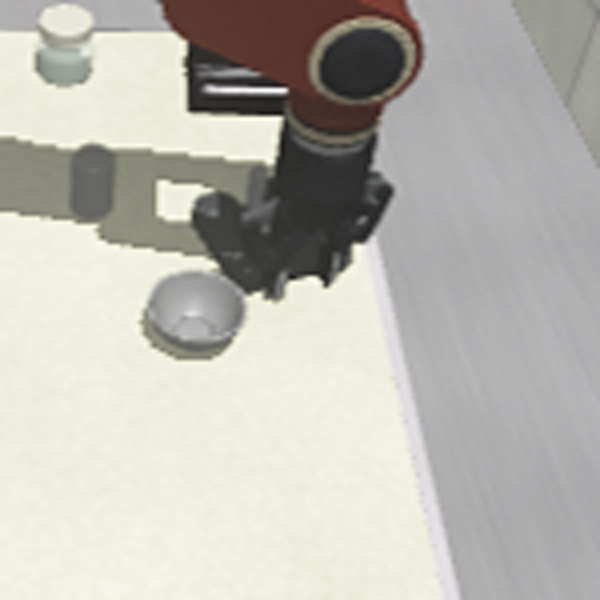

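The side view shows no jam: force is low, the bowl is untouched, and the post stands just ahead of the gripper. I'll push the last 24 mm gently.

Call:
move_arm --deltas '[0, 0.005, 0, 0, 0, 0, 0.01, 0, 0, -0.2, 0, 0.014, 0, 0, -0.3, 0, 0.018, 0, 0, -0.5, 0, 0.021, 0, 0, -0.5, 0, 0.023, 0, 0, -0.5, 0, 0.023, 0, 0, -0.5]'

```text
t: 13.95
tool_pos: [0.6662, 0.0277, 0.0387]
tool_rot: [1.866, 2.523, 0.0]
contact_force: [0.9, -3.0, 1.6]
opening: 0.0428
```

Call:
move_arm --deltas '[0, 0.002, 0, 0, 0, 0, 0.004, 0, 0, 0, 0, 0.005, 0, 0, 0]'

```text
t: 14.25
tool_pos: [0.6655, 0.03, 0.0389]
tool_rot: [1.863, 2.519, -0.004]
contact_force: [4.8, -13.5, -1.8]
opening: 0.0424
```

The force rose to 14 N at the expected position, so the slot end is against the post. Backing off, then a check.

Call:
move_arm --deltas '[0, -0.005, 0, 0, 0, 0, -0.03, 0, 0, 0, 0, -0.06, 0, -0.04, 0, 0, -0.1, 0, -0.09, 0, 0, -0.15, 0, -0.14, 0, 0, -0.2, 0, -0.16, 0, 0, -0.25, -0.02, -0.16, 0, 0, -0.28, -0.06, -0.16, 0, 0, -0.3, -0.1, -0.16, 0, 0, -0.3, -0.1, -0.16, 0]'

```text
t: 15.25
tool_pos: [0.655, -0.2871, 0.2003]
tool_rot: [1.867, 2.519, -0.003]
contact_force: [0.5, 0.8, -0.0]
opening: 0.0423
```

```bash
python3 - <<'E'
from h import *
im=get_image('top');f=fit('top',[.646,.094,1.86],im);print(f,np.degrees(f[0][2]),np.hypot(*(f[0][:2]-[.646,.094])))
o=get_obs();print(o['t'],o['contact_force'],o['tool_pos'])
snap('top','t5.png',(60,60,280,220),3.6)
E
```

```text
(array([0.64611498, 0.09666517, 1.87029731]), np.float64(145.1000784313726)) 107.16014249780997 0.002667651760718847
15.3 [-0.29640519 -2.21948621 -0.18754202] [ 0.65369148 -0.28901972  0.20034525]
```

View pics/t5.png

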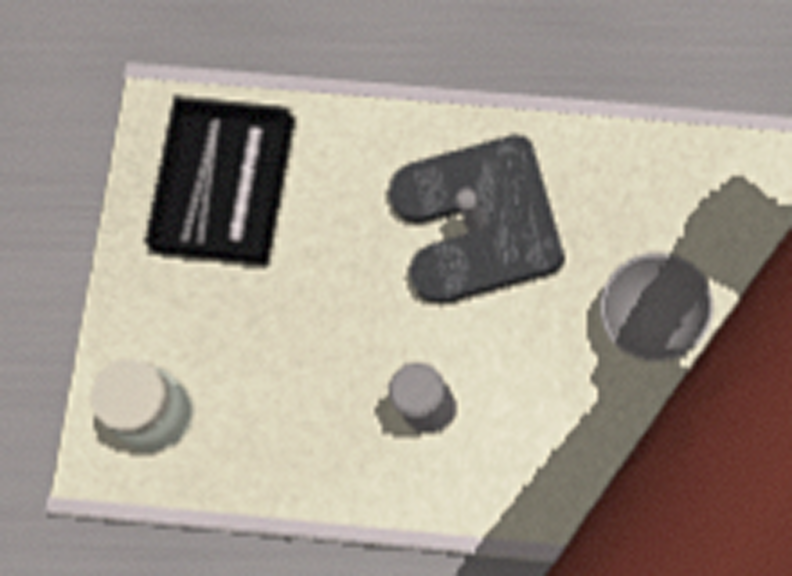

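The picture shows the post standing at the slot's end (crop pixel 466,198). The bowl is still at (242,145) and the tray at (121,110), and the arm is clear. Handing in.

```bash
python3 -c "
from station import order;print(order.finish_job())"
```

```text
the job is handed in; nothing more can be done
None
```

The steel weight now lies flat with the slim post at the end of its slot. I handed the job in at about 15.3 s of the 56 s allowed; no verdict was given.

I first pushed on the weight's side face to turn it clockwise. Then I slid it by its back face past the far side of the bowl, through an arc, and straight onto the post.

**Last checks:**
- **Weight:** the top-camera fit puts it 2.7 mm from my estimate of the post's position, against the 7 mm allowed. The push force rose to about 14 N at the expected spot, as it should when the slot end meets the post.
- **Bowl and tray:** both are at the same pixel positions as at the start.
- **Jar:** I read it 4 pixels (roughly 9 mm) from my first rough reading. The arm never went near it at fingertip height, so I take that as reading error, but I did not measure it again.
- **Arm:** it was well clear of everything, about 0.2 m up. The last force reading was about 2 N, just after it stopped.

**Disagreement:** the side camera placed both the slim post and the weight about 8 mm lower in y than the top camera did. The spacing between them agreed to about 1 mm. I used the top camera, and the contacts bore it out.

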